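Stage the filled stirrer caddy at the packing fence

TASK

Push the filled caddy, the black tray with the stirrers and sachets in it, along the table until its far long side is flush against the rail and its inner short end is up against the centre stop. Push it with the fingers only; it stays standing on the table and is not lifted, carried or tipped. Leave the empty caddy, the jar, the tape roll and the cup where they are.

Things in the scene. Friction and masses are not known exactly. Their poses are not given: they have to be found in the camera images.
- filled_caddy: Black tray, 90 (x) by 160 (y) mm, 55 high, 0.3 to 0.65 kg, three compartments along y, contents fixed: wooden stirrers in the middle (tops up to 90 mm), sachets at +y (64 mm), small tubs at -y (below the rim). Origin: centre of underside, z up. Starts clear of rail and stop, left or right of the stop, x axis within 0.36 rad of the fence's.
- fence: Fixed aluminium T, 30 mm high. Rail 500 mm long (y), 30 wide, at x 0 to 30 mm; centre stop at x -80 to 0, y -15 to 15 mm, sticking out towards the robot. Origin: table height, middle of the rail's face towards the robot. x away from the robot, y left, z up; yaw within 0.2 rad. Caddy home: its origin at x -45 and y +95 (if left of the stop) or -95 mm (right).
- empty_caddy: Bystander: the same black tray, 90 by 160 by 55 mm with three compartments, but empty; loose, on the other side of the centre stop. Origin: centre of its underside.
- jar: Bystander: loose glass jar with a lid, 56 mm across, 85 mm high, standing nearer the robot than the centre stop. Origin: centre of its underside.
- tape: Bystander: loose cardboard-coloured tape roll, 96 mm across, 48 mm high, lying flat beyond the rail. Origin: centre of its underside.
- cup: Bystander: loose paper cup, 64 mm across the rim, 60 mm high, standing beyond the rail. Origin: centre of its underside.
Things that resemble listed ones, but are neither listed nor needed, are in the scene too. Leave any orange look-alike of the filled_caddy alone.

How it is judged:
At the end, for the whole second after the job is handed in: The filled caddy stands at rest on the table, its far long side within about 6 mm of the rail, its inner end within about 6 mm of the centre stop, square to the rail within 0.04 rad, and the bystanders are within 15 mm of where they were (x of filled_caddy in the frame of fence between -0.051 and -0.042 m and (y of filled_caddy in the frame of fence between 0.092 and 0.101 m or y of filled_caddy in the frame of fence between -0.101 and -0.092 m) and angle between the x axis of filled_caddy and the x axis of fence, either way round below 0.04 rad and angle between filled_caddy's own z axis and vertical below 0.05 rad and height (world z) of filled_caddy below 0.004 m and linear speed of filled_caddy below 0.01 m/s and angular speed of filled_caddy below 0.05 rad/s and distance of each of empty_caddy, jar, tape, cup from where it was at the start of the episode below 0.015 m); the robot touches nothing.
It fails at once if the filled caddy is lifted more than 8 mm or tipped (height (world z) of filled_caddy above 0.008 m or angle between filled_caddy's own z axis and vertical above 0.15 rad).
It fails at once if the arm or gripper body, not the fingers, pushes the filled caddy (contact force between the arm and filled_caddy above 5 N).
It fails at once if the empty caddy is moved or knocked over (distance of empty_caddy from where it was at the start of the episode above 0.015 m or angle between empty_caddy's own z axis and vertical above 0.2 rad).
It fails at once if the jar is moved or knocked over (distance of jar from where it was at the start of the episode above 0.015 m or angle between jar's own z axis and vertical above 0.2 rad).
It fails at once if the tape roll or the cup is moved or knocked over (distance of any of tape, cup from where it was at the start of the episode above 0.015 m or angle between any of tape, cup's own z axis and vertical above 0.2 rad).
It also fails if it takes over 51 s, if anything falls off the work surface, if the arm or the gripper's body presses on something with over 40 N, if the wrist force passes 120 N, or if a joint passes its speed limit or range.

ROBOT

A 7-joint arm with a two-finger parallel gripper is mounted at the origin on the work surface. World frame = base frame: x ahead of the robot, y to its left, z up, the work surface at z = 0. Lengths are in m, angles in rad, forces in N, time in s.
With the tool pointing down it reaches from about 0.425 to 0.875 m from the base axis. Payload 9.9 kg.
Tool frame: the origin (TCP) lies at the very end of the fingers, on their centre line; the grasp point (between the pads) lies 19 mm behind it; z points along the fingers, y is the line along which they close (so a half turn about z gives the same grasp; the last joint's range is limited). The gripper opens to 85 mm and grips with 20 to 120 N. Pads are 22 mm wide; open, the fingers measure 114 mm over their backs; the gripper's body (76 mm by 85 mm) begins 54 mm behind the grasp point. The pads swing forward as they close: fully open they stand 13 mm farther back than shut.
Start: joints at [-1.259, 0.576, 0.025, 1.437, -0.015, 1.129, -0.057], TCP at [0.26, 0.623, 0.231] pointing down, gripper open.
Joint ranges: [-2.76, 2.76], [-0.34, 2.15], [-1.52, 1.57], [0.19, 2.46], [-1.09, 4.23], [0.17, 1.99], [-2.82, 2.82]. Speed limits (rad/s): [2.22, 2.22, 3.01, 3.01, 3.14, 3.14, 3.14].

INTERFACE

Orientations are given as [roll, pitch, yaw] about the fixed x, y, z axes, in that order (R = Rz(yaw) Ry(pitch) Rx(roll)).
In Python, from station import robot, eyes, order gives the robot as it stands.
- The arm moves only by the tool servo_tool, never from a script. Its argument "rows" is one flat list of numbers, 7 for each row, row after row: the shift along the tool's x, y, z in cm, then the turn, a rotation vector about the tool's x, y, z in rad, then the finger opening in cm, from 0 to 8.54. A call has 1 to 20 rows; each row is the pose to reach, as a shift and turn from the pose commanded when the call began, along the tool's axes at that moment; what a row does not reach only later rows make up. A row lasts 1/10 s, in which the tool goes at most 50 mm and 8.59 degrees, less where a joint would pass 70% of its speed; a pose out of reach is approached as far as the arm can. A call with a gripper value outside its range is refused whole. The fingers move at their own pace and stop on an object; the grip force is fixed at half the most. Time passes only in rows, so rows that repeat a pose let the fingers close. It gives the time, the measured TCP pose, the force, the opening and the grip force at its end, in the units of the state.
- robot.sense(): the state, without advancing time (a new reading comes with each control period).
- eyes.get_image(name): name is "scene" or "side" or "wrist"; returns (picture, depth): 400x640x3 uint8, blue, green, red; 400x640 float32, m along the optical axis (not along the pixel's ray), 0 where there is no reading.
- eyes.camera_info(name): a dict with "vertical_fov" (degrees; the focal length in pixels is half the picture's height over the tangent of half this angle, whatever the lens; pixels are square), "cx", "cy" (the principal point, pixels), "world_to_cam" (4x4, takes a point from world to camera coordinates). Camera axes: x right, y down, z forward; pixel columns grow to the right and rows downward; lengths in m; the calibration is good to about 2 mm. A picture is of the moment at which its call begins: read the wrist's pose just before it. camera_info takes no time and is no camera call; for the wrist camera it gives the pose at the moment of the call.
- order.hand_in(): hands the job in; it is judged then, once.
The state is a dict: "time": time; "joint_positions": joint angles; "joint_velocities": joint speeds; "joint_efforts": joint torques, N m; "tcp_pos": TCP position; "tcp_rot": TCP orientation; "force": force on the tool from outside, world axes, zero at the start; "wrist_torque": the same for the moment, N m; "finger_gap": finger opening in m; "finger_force": force on a finger pad.
Only numpy, scipy, OpenCV 4.12 (cv2) and the standard library are available. Lean on these libraries where they do the work, as an engineer would, in place of code of your own. Each camera call takes 0.05 s, during which the arm holds its last target. There are 200 camera calls.

## Working session

There is one attempt and no reset: what is moved stays moved. The work goes in short steps, Python scripts to look and compute and a tool call to move; the robot and the scene stay as the last step left them, time stands still between calls to the robot, and variables do not carry over. Pictures are saved under pics/ and viewed, at most 10 in all, crops included, and the job is handed in when it is done.

Besides the shell and the picture viewer there is one more tool, called as name(argument=value, ...) on one line, values as JSON. servo_tool: Moves the arm, as the interface text tells. Its arguments: {"type":"object","properties":{"rows":{"type":"array"}},"required":["rows"]}

```bash
mkdir -p pics; cat > h.py <<'E'
import numpy as np, cv2
from station import robot, eyes, order
def cam(n):
    c=eyes.camera_info(n); f=200/np.tan(np.radians(c['vertical_fov'])/2)
    return c,f,np.array(c['world_to_cam'])
def cloud(n):
    c,f,W=cam(n); im,d=eyes.get_image(n)
    v,u=np.mgrid[0:400,0:640]
    p=np.stack([(u-c['cx'])/f*d,(v-c['cy'])/f*d,d],-1)
    w=(p-W[:3,3])@W[:3,:3]; w[d==0]=np.nan
    return im,w
E
python3 - <<'E'
from h import *
print(robot.sense())
for n in ['scene','side']:
    im,w=cloud(n); cv2.imwrite(f'pics/{n}0.png',im); np.save(f'pics/{n}0.npy',w)
    print(eyes.camera_info(n))
E
```

```text
{'time': 0.0, 'joint_positions': array([-1.25877236,  0.57650008,  0.02483067,  1.43789648, -0.01501012,
        1.12897792, -0.05649676]), 'joint_velocities': array([ 0.00072353, -0.00064238, -0.00110303, -0.00129524, -0.00023521,
        0.00229358, -0.00053656]), 'joint_efforts': array([ 3.37355286e-04, -7.65765524e+01,  2.25075737e+00, -2.85951734e+01,
        1.55309594e-02,  1.31131164e-02, -3.23767347e-05]), 'tcp_pos': array([0.2600732 , 0.62241035, 0.23046794]), 'tcp_rot': array([-3.13999640e+00,  6.58723962e-05,  2.74581315e+00]), 'force': array([-0.2303886 ,  0.56538694, -0.94392329]), 'wrist_torque': array([-0.02805861, -0.03246319,  0.01909565]), 'finger_force': 0.0, 'finger_gap': 0.08555529210900044}
{'vertical_fov': 49.700192252515954, 'cx': 321.32192701057994, 'cy': 196.58152370758495, 'world_to_cam': array([[ 0.39603256,  0.91822669,  0.00423824, -0.16727297],
       [ 0.74598885, -0.31904798, -0.58455882, -0.46115255],
       [-0.53540531,  0.23466601, -0.81134026,  1.36435621],
       [ 0.        ,  0.        ,  0.        ,  1.        ]])}
{'vertical_fov': 49.86875451557886, 'cx': 319.82672157479124, 'cy': 196.96260817756917, 'world_to_cam': array([[-9.98716895e-01, -5.06364729e-02, -7.14541940e-04,
         5.93388976e-01],
       [-3.26474334e-02,  6.54572302e-01, -7.55294146e-01,
         1.10066217e-01],
       [ 3.87131509e-02, -7.54301696e-01, -6.55385568e-01,
         1.03958020e+00],
       [ 0.00000000e+00,  0.00000000e+00,  0.00000000e+00,
         1.00000000e+00]])}
```

View pics/scene0.png

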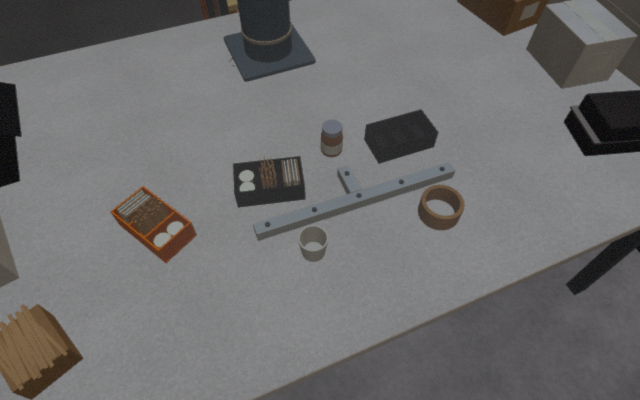

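View pics/side0.png

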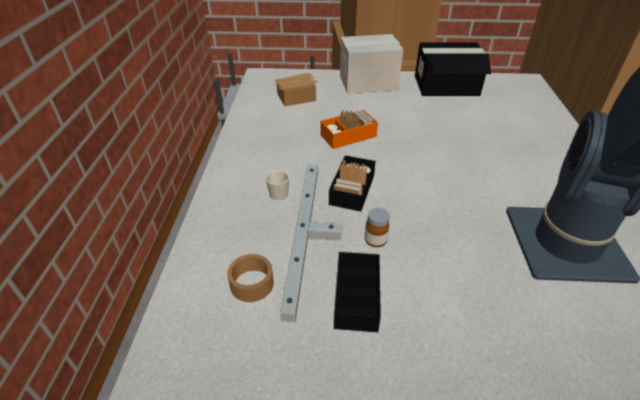

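The filled caddy is the black tray at scene (269,180), side (352,183), right (-y) of the stop. The orange look-alike is at scene (155,222), and the empty black tray at (400,135). The jar is at (332,138), tape at (442,205), cup at (313,242).

```bash
python3 - <<'E'
from h import *
from scipy import ndimage as N
tot=[]
for n in ['scene','side']:
    w=np.load(f'pics/{n}0.npy'); im=cv2.imread(f'pics/{n}0.png')
    m=(w[...,2]>.012)&(w[...,2]<.12)&(w[...,0]>.3)&(w[...,0]<.95)&(abs(w[...,1])<.55)
    l,k=N.label(m)
    print(n,'table z',np.nanmedian(w[(abs(w[...,2])<.01)][:,2]))
    for i in range(1,k+1):
        s=l==i
        if s.sum()<150: continue
        p=w[s]; zt=np.percentile(p[:,2],97); 
        v,u=np.argwhere(s).mean(0)
        t=p[p[:,2]>.8*zt]; r=cv2.minAreaRect((t[:,:2]*1000).astype(np.float32))
        print((int(u),int(v)),s.sum(),'zt%.3f'%zt,np.round(r[0]),np.round(r[1]),round(r[2],1),'med',np.round(np.median(t,0),3))
c=[cv2.resize(cv2.imread('pics/scene0.png')[110:270,210:490],None,fx=2.8,fy=2.8,interpolation=2)]
cv2.imwrite('pics/crop.png',c[0])
E
```

```text
scene table z 0.0003864860704716512
(400, 133) 2026 zt0.056 [508. 184.] [163.  95.] 88.0 med [0.51  0.185 0.052]
(331, 137) 684 zt0.087 [461.  11.] [49. 49.] 77.7 med [0.466 0.009 0.085]
(268, 179) 2556 zt0.077 [ 523. -150.] [88. 70.] 74.2 med [ 0.523 -0.17   0.071]
(351, 197) 3436 zt0.033 [599.   2.] [501. 112.] 87.8 med [ 0.637 -0.005  0.03 ]
(441, 205) 1151 zt0.050 [739. 159.] [96. 94.] 67.3 med [0.741 0.157 0.048]
(153, 222) 3252 zt0.080 [ 507. -456.] [83. 68.] 23.7 med [ 0.526 -0.448  0.074]
(312, 240) 705 zt0.062 [ 717. -147.] [63. 62.] 45.9 med [ 0.712 -0.146  0.059]
side table z 0.00023479139901462118
(347, 126) 1432 zt0.079 [ 508. -459.] [80. 74.] 29.9 med [ 0.522 -0.442  0.074]
(351, 180) 1766 zt0.079 [ 519. -151.] [88. 70.] 82.2 med [ 0.515 -0.169  0.073]
(303, 242) 2542 zt0.033 [598.   2.] [502. 110.] 88.0 med [0.637 0.03  0.03 ]
(277, 182) 534 zt0.061 [ 717. -146.] [61. 63.] 54.5 med [ 0.717 -0.145  0.056]
(376, 225) 787 zt0.087 [459.  13.] [51. 48.] 63.1 med [0.46  0.019 0.085]
(357, 290) 2462 zt0.056 [507. 184.] [164.  90.] 87.8 med [0.506 0.204 0.052]
(249, 275) 1284 zt0.050 [737. 161.] [95. 96.] 50.6 med [0.737 0.166 0.047]
```

View pics/crop.png

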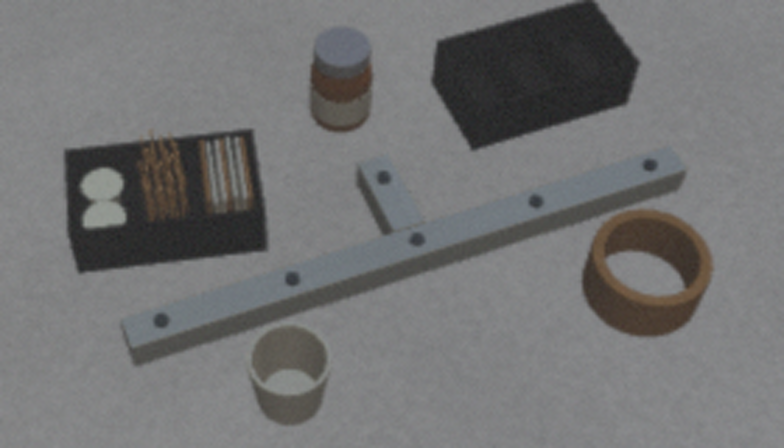

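The crop confirms it: black, with tubs, stirrers and sachets. Now the exact poses.

```bash
cat >> h.py <<'E'
def rect(p,sx,sy,x0):
    # fit centre,yaw: points inside sx*sy rectangle with tight bounds (percentiles)
    from scipy.optimize import minimize
    def ext(a):
        R=np.array([[np.cos(a),np.sin(a)],[-np.sin(a),np.cos(a)]]); q=(p-x0)@R.T
        return np.percentile(q,[0.7,99.3],axis=0),R
    best=min(np.arange(-.6,.6,.005),key=lambda a:(lambda e:(e[1]-e[0]).prod())(ext(a)[0]))
    e,R=ext(best); return x0+R.T@e.mean(0),best,e[1]-e[0]
def caddy(w,im,c,z0=.047,z1=.061,r=.12):
    m=(w[...,2]>z0)&(w[...,2]<z1)&(np.hypot(w[...,0]-c[0],w[...,1]-c[1])<r)
    return rect(w[m][:,:2],.09,.16,np.array(c))
E
python3 - <<'E'
from h import *
for n in ['scene','side']:
    w=np.load(f'pics/{n}0.npy'); im=cv2.imread(f'pics/{n}0.png')
    print(n,'filled',caddy(w,im,[.52,-.165]),'empty',caddy(w,im,[.507,.184]))
    m=(w[...,2]>.025)&(w[...,2]<.036)&(w[...,0]>.53)&(w[...,0]<.68)&(abs(w[...,1])<.3)&~((np.hypot(w[...,0]-.52,w[...,1]+.17)<.115)|(np.hypot(w[...,0]-.507,w[...,1]-.184)<.095))
    p=w[m][:,:2]
    y=p[:,1]; far=p[(abs(y-0)>.03)&(p[:,0]>.6)]
    a,b=np.polyfit(far[:,1],far[:,0],1); r=far[:,0]-a*far[:,1]-b
    yaw=-np.arctan(a); ex=np.array([np.cos(yaw),np.sin(yaw)]); ey=np.array([-ex[1],ex[0]])
    mid=np.array([b,0]); q=(p-mid)@np.array([ex,ey]).T
    st=q[(q[:,0]<-.03)&(q[:,0]>-.12)]
    R=q[abs(q[:,0])<.02]
    print('rail line x=%.4f y + %.4f yaw %.4f'%(a,b,yaw),'width',np.percentile(r,[1,99]),'rail y',np.percentile(R[:,1],[.5,99.5]),'stop y',np.percentile(st[:,1],[2,98]),'stop x',np.percentile(st[:,0],[1]))
E
```

```text
scene filled (array([ 0.51652315, -0.17564927]), np.float64(-0.24999999999999967), array([0.09232615, 0.15876605])) empty (array([0.5080446, 0.1837125]), np.float64(-0.02999999999999947), array([0.0927403 , 0.16100029]))
rail line x=0.0283 y + 0.6415 yaw -0.0282 width [-0.01759049  0.0140833 ] rail y [-0.2475898   0.24730904] stop y [-0.01404361  0.01490221] stop x [-0.0970032]
side filled (array([ 0.51518626, -0.17470539]), np.float64(-0.25499999999999967), array([0.09005225, 0.16193943])) empty (array([0.5071151 , 0.18486103]), np.float64(-0.03999999999999948), array([0.08984705, 0.16124152]))
rail line x=0.0285 y + 0.6388 yaw -0.0285 width [-0.01556826  0.01484086] rail y [-0.24586782  0.25080877] stop y [-0.01258635  0.0172295 ] stop x [-0.09436681]
```

```bash
cat >> h.py <<'E'
from scipy.spatial.transform import Rotation as Ro
FO=np.array([.625,.0015]); FY=-.0285
FR=np.array([[np.cos(FY),-np.sin(FY)],[np.sin(FY),np.cos(FY)]])
def f2w(x,y): return FO+FR@np.array([x,y])
def w2f(p): return FR.T@(np.asarray(p)[:2]-FO)
def go(*tg, pose=None):
    """tg: (fx,fy,z,psi) fence coords, mm->m; prints shift cm + rotvec from current (or given) pose"""
    s=robot.sense() if pose is None else None
    p0,r0=(s['tcp_pos'],s['tcp_rot']) if s else pose
    R=Ro.from_euler('xyz',r0)
    for fx,fy,z,psi in tg:
        p=np.array([*f2w(fx,fy),z]); 
        T=Ro.from_euler('xyz',[np.pi,0,psi])
        print((fx,fy,z),'w',np.round(p,3),'row',np.round(np.r_[R.inv().apply(p-p0)*100,(R.inv()*T).as_rotvec()],3))
def where():
    s=robot.sense(); print(round(s['time'],2),'fence',np.round(w2f(s['tcp_pos']),4),'z',s['tcp_pos'][2].round(4),'rpy',s['tcp_rot'].round(3),'F',s['force'].round(1),'gap',round(s['finger_gap'],4))
A=np.pi+FY; B=A-np.pi/2
E
python3 - <<'E'
from h import *
a=w2f([.55,.2])
go((*a,.23,A),(-.185,-.18,.2,A),(-.185,-.18,.1,A),(-.185,-.18,.03,A))
E
```

```text
(np.float64(-0.08062602686754682), np.float64(0.196282178996346), 0.23) w [0.55 0.2  0.23] row [-4.3037e+01 -2.7803e+01  9.9000e-02 -1.0000e-03 -0.0000e+00 -3.6700e-01]
(-0.185, -0.18, 0.2) w [ 0.435 -0.173  0.2  ] row [-4.6806e+01 -6.6666e+01  3.1560e+00 -1.0000e-03 -0.0000e+00 -3.6700e-01]
(-0.185, -0.18, 0.1) w [ 0.435 -0.173  0.1  ] row [-4.6805e+01 -6.6651e+01  1.3156e+01 -1.0000e-03 -0.0000e+00 -3.6700e-01]
(-0.185, -0.18, 0.03) w [ 0.435 -0.173  0.03 ] row [-4.6804e+01 -6.6641e+01  2.0156e+01 -1.0000e-03 -0.0000e+00 -3.6700e-01]
```

servo_tool(rows=[-43,-27.8,0,0,0,-0.367,7,-43,-27.8,0,0,0,-0.367,7,-43,-27.8,0,0,0,-0.367,7,-43,-27.8,0,0,0,-0.367,7,-43,-27.8,0,0,0,-0.367,7,-43,-27.8,0,0,0,-0.367,7,-43,-27.8,0,0,0,-0.367,7,-43,-27.8,0,0,0,-0.367,7,-43,-27.8,0,0,0,-0.367,7,-43,-27.8,0,0,0,-0.367,7,-43,-27.8,0,0,0,-0.367,7])

```text
time: 1.2
tcp_pos: [0.5528, 0.1936, 0.231]
tcp_rot: [-3.138, 0.001, 3.105]
force: [0.1, -0.6, 0.4]
finger_gap: 0.0699
finger_force: 0.0
```

```bash
python3 - <<'E'
from h import *
where(); go((-.185,-.18,.2,A),(-.185,-.18,.1,A))
E
```

```text
1.2 fence [-0.0776  0.1899] z 0.231 rpy [-3.138e+00  1.000e-03  3.105e+00] F [ 0.1 -0.6  0.4] gap 0.0699
(-0.185, -0.18, 0.2) w [ 0.435 -0.173  0.2  ] row [ 1.0424e+01 -3.7073e+01  3.2130e+00 -3.0000e-03  1.0000e-03 -9.0000e-03]
(-0.185, -0.18, 0.1) w [ 0.435 -0.173  0.1  ] row [ 1.0435e+01 -3.7039e+01  1.3213e+01 -3.0000e-03  1.0000e-03 -9.0000e-03]
```

servo_tool(rows=[10.4,-37,3.2,0,0,0,7,10.4,-37,3.2,0,0,0,7,10.4,-37,3.2,0,0,0,7,10.4,-37,3.2,0,0,0,7,10.4,-37,3.2,0,0,0,7,10.4,-37,3.2,0,0,0,7,10.4,-37,3.2,0,0,0,7,10.4,-37,3.2,0,0,0,7,10.4,-37,3.2,0,0,0,7,10.4,-37,13.2,0,0,0,7,10.4,-37,13.2,0,0,0,7,10.4,-37,13.2,0,0,0,7,10.4,-37,13.2,0,0,0,7])

```text
time: 2.5
tcp_pos: [0.4349, -0.1657, 0.0995]
tcp_rot: [3.141, -0.003, 3.113]
force: [1.2, -0.1, 1.2]
finger_gap: 0.0698
finger_force: 0.0
```

```bash
python3 - <<'E'
from h import *
where(); go((-.185,-.18,.03,A),(-.125,-.18,.03,A))
im,w=cloud('scene'); cv2.imwrite('pics/s1.png',im[60:300,160:480].repeat(2,0).repeat(2,1))
E
```

```text
2.5 fence [-0.1853 -0.1725] z 0.0995 rpy [ 3.141e+00 -3.000e-03  3.113e+00] F [ 1.2 -0.1  1.2] gap 0.0698
(-0.185, -0.18, 0.03) w [ 0.435 -0.173  0.03 ] row [-4.400e-02 -7.550e-01  6.954e+00  1.000e-03 -3.000e-03  0.000e+00]
(-0.125, -0.18, 0.03) w [ 0.495 -0.175  0.03 ] row [-6.044e+00 -7.560e-01  6.939e+00  1.000e-03 -3.000e-03  0.000e+00]
```

View pics/s1.png

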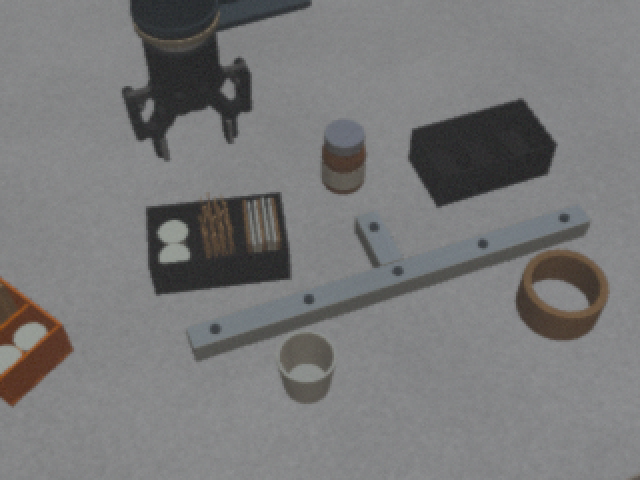

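The fingers, at (163,155) and (230,137), are on the robot side of the caddy, spread along it, with nothing touched. Next: lower and push in +x.

servo_tool(rows=[0,-0.75,4,0,0,0,7,0,-0.75,7,0,0,0,7,0,-0.75,7,0,0,0,7,-0.5,-0.75,7,0,0,0,7,-1,-0.75,7,0,0,0,7,-1.5,-0.75,7,0,0,0,7,-2,-0.75,7,0,0,0,7,-2.5,-0.75,7,0,0,0,7,-3,-0.75,7,0,0,0,7,-3.5,-0.75,7,0,0,0,7,-4,-0.75,7,0,0,0,7,-4.5,-0.75,7,0,0,0,7,-5,-0.75,7,0,0,0,7,-5.5,-0.75,7,0,0,0,7,-6,-0.75,7,0,0,0,7,-6,-0.75,7,0,0,0,7])

```text
time: 4.15
tcp_pos: [0.4962, -0.1753, 0.0293]
tcp_rot: [3.142, 0.001, 3.114]
force: [-0.0, -0.0, -1.0]
finger_gap: 0.0699
finger_force: 0.0
```

```bash
cat >> h.py <<'E'
def check(c,n='scene'):
    im,w=cloud(n)
    q,a,e=caddy(w,im,c); print(n,'caddy fence',np.round(w2f(q),4),'yaw',round(a-FY,3),'size',np.round(e,3))
    return im,w
E
python3 - <<'E'
from h import *
where()
for n in ['scene','side']:
    im,w=check(f2w(-.07,-.18),n); cv2.imwrite(f'pics/{n}2.png',im[60:300,160:480].repeat(2,0).repeat(2,1))
E
```

```text
4.15 fence [-0.1237 -0.1804] z 0.0293 rpy [3.142e+00 1.000e-03 3.114e+00] F [-0. -0. -1.] gap 0.0699
scene caddy fence [-0.0707 -0.1712] yaw 0.004 size [0.098 0.159]
side caddy fence [-0.077  -0.1697] yaw 0.009 size [0.107 0.163]
```

View pics/scene2.png

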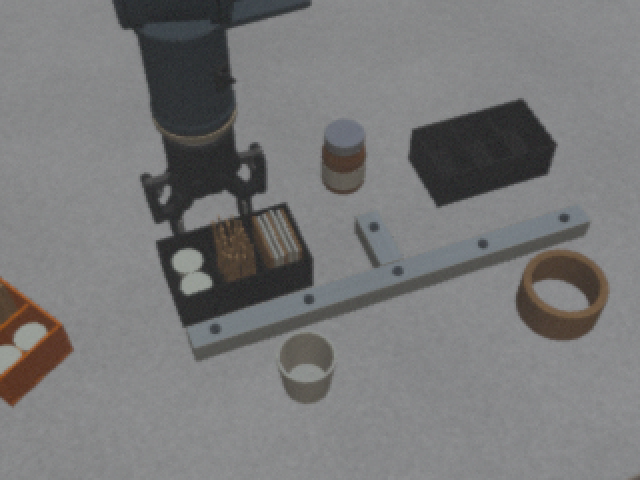

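It is square to the fence, with a gap of about 22 mm to the rail. Next, the push from the outer end.

```bash
python3 - <<'E'
from h import *
go((-.155,-.18,.03,A),(-.155,-.18,.15,A),(-.07,-.287,.15,B),(-.07,-.287,.03,B))
E
```

```text
(-0.155, -0.18, 0.03) w [ 0.465 -0.174  0.03 ] row [ 3.09e+00  5.20e-02 -7.20e-02 -0.00e+00  1.00e-03  0.00e+00]
(-0.155, -0.18, 0.15) w [ 0.465 -0.174  0.15 ] row [ 3.0740e+00  5.1000e-02 -1.2072e+01 -0.0000e+00  1.0000e-03  0.0000e+00]
(-0.07, -0.287, 0.15) w [ 0.547 -0.283  0.15 ] row [-5.424e+00 -1.065e+01 -1.206e+01  1.000e-03  1.000e-03  1.571e+00]
(-0.07, -0.287, 0.03) w [ 0.547 -0.283  0.03 ] row [-5.4080e+00 -1.0649e+01 -6.0000e-02  1.0000e-03  1.0000e-03  1.5710e+00]
```

servo_tool(rows=[1.5,0,0,0,0,0,7,3.1,0,0,0,0,0,7,3.1,0,-4,0,0,0,7,3.1,0,-8,0,0,0,6,3.1,0,-12,0,0,0,5,3.1,0,-12,0,0,0.1,5,-5.4,-10.6,-12,0,0,1.571,5,-5.4,-10.6,-12,0,0,1.571,5,-5.4,-10.6,-12,0,0,1.571,5,-5.4,-10.6,-12,0,0,1.571,5,-5.4,-10.6,-12,0,0,1.571,5,-5.4,-10.6,-12,0,0,1.571,5,-5.4,-10.6,-12,0,0,1.571,5,-5.4,-10.6,-12,0,0,1.571,5,-5.4,-10.6,-12,0,0,1.571,5,-5.4,-10.6,-12,0,0,1.571,5,-5.4,-10.6,-12,0,0,1.571,5,-5.4,-10.6,-12,0,0,1.571,5])

```text
time: 6.05
tcp_pos: [0.5461, -0.2829, 0.1492]
tcp_rot: [3.141, 0.0, 1.546]
force: [0.8, 0.6, -0.6]
finger_gap: 0.05
finger_force: 0.0
```

```bash
python3 - <<'E'
from h import *
where(); 
for n in ['scene','side']: im,w=check(f2w(-.07,-.17),n)
go((-.068,-.287,.03,B),(-.068,-.195,.03,B))
E
```

```text
6.05 fence [-0.0708 -0.2865] z 0.1492 rpy [3.141 0.    1.546] F [ 0.8  0.6 -0.6] gap 0.05
scene caddy fence [-0.0671 -0.1712] yaw 0.004 size [0.092 0.159]
side caddy fence [-0.0676 -0.1696] yaw 0.014 size [0.089 0.163]
(-0.068, -0.287, 0.03) w [ 0.549 -0.283  0.03 ] row [-3.3000e-02  2.8300e-01  1.1934e+01  0.0000e+00 -0.0000e+00  2.0000e-03]
(-0.068, -0.195, 0.03) w [ 0.551 -0.191  0.03 ] row [ 9.1670e+00  3.0600e-01  1.1935e+01  0.0000e+00 -0.0000e+00  2.0000e-03]
```

servo_tool(rows=[0,0.3,5,0,0,0,5,0,0.3,9.5,0,0,0,5,0,0.3,11.9,0,0,0,5,0.6,0.3,11.9,0,0,0,5,1.2,0.3,11.9,0,0,0,5,1.8,0.3,11.9,0,0,0,5,2.4,0.3,11.9,0,0,0,5,3,0.3,11.9,0,0,0,5,3.6,0.3,11.9,0,0,0,5,4.2,0.3,11.9,0,0,0,5,4.8,0.3,11.9,0,0,0,5,5.4,0.3,11.9,0,0,0,5,6,0.3,11.9,0,0,0,5,6.6,0.3,11.9,0,0,0,5,7.2,0.3,11.9,0,0,0,5,7.8,0.3,11.9,0,0,0,5,8.4,0.3,11.9,0,0,0,5,9,0.3,11.9,0,0,0,5,9.3,0.3,11.9,0,0,0,5])

```text
time: 8.05
tcp_pos: [0.5516, -0.1892, 0.0302]
tcp_rot: [-3.141, -0.001, 1.542]
force: [-0.3, -3.2, 1.9]
finger_gap: 0.0497
finger_force: 1.5
```

```bash
python3 - <<'E'
from h import *
where(); 
for n in ['scene','side']: im,w=check(f2w(-.068,-.1),n)
cv2.imwrite('pics/s3.png',im[100:340,200:520].repeat(2,0).repeat(2,1))
E
```

```text
8.05 fence [-0.068  -0.1927] z 0.0302 rpy [-3.141e+00 -1.000e-03  1.542e+00] F [-0.3 -3.2  1.9] gap 0.0497
scene caddy fence [-0.0871 -0.1043] yaw -0.001 size [0.128 0.19 ]
side caddy fence [-0.0691 -0.1031] yaw 0.004 size [0.089 0.168]
```

View pics/s3.png

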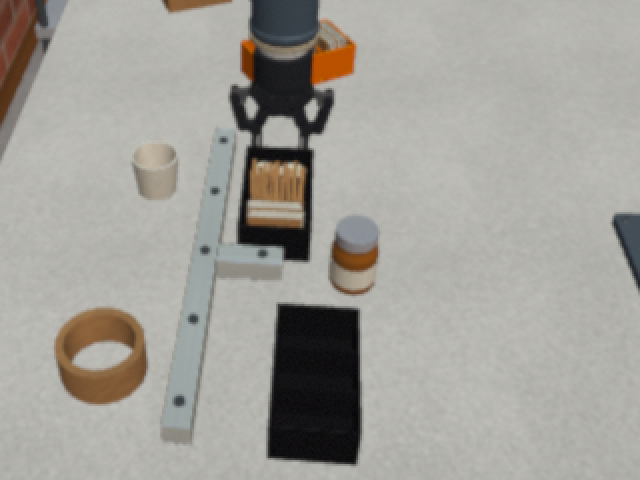

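The caddy is close to the stop (about 6 mm away). Next, ease it in while watching the force.

servo_tool(rows=[0.2,0,0,0,0,0,5,0.4,0,0,0,0,0,5,0.5,0,0,0,0,0,5,0.5,0,0,0,0,0,5])

```text
time: 8.55
tcp_pos: [0.5516, -0.1847, 0.0301]
tcp_rot: [-3.141, -0.001, 1.542]
force: [-0.6, -0.3, -0.0]
finger_gap: 0.0502
finger_force: 0.0
```

servo_tool(rows=[0.1,0,0,0,0,0,5,0.1,0,0,0,0,0,5])

```text
time: 8.75
tcp_pos: [0.5517, -0.1841, 0.0303]
tcp_rot: [-3.141, -0.0, 1.542]
force: [0.2, -1.0, -0.1]
finger_gap: 0.0501
finger_force: 0.3
```

servo_tool(rows=[0.1,0,0,0,0,0,5,0.1,0,0,0,0,0,5])

```text
time: 8.95
tcp_pos: [0.5518, -0.1831, 0.0303]
tcp_rot: [-3.142, 0.0, 1.542]
force: [0.3, -1.3, -1.5]
finger_gap: 0.0495
finger_force: 0.5
```

servo_tool(rows=[0.15,0,0,0,0,0,5,0.15,0,0,0,0,0,5])

```text
time: 9.15
tcp_pos: [0.5517, -0.1828, 0.0305]
tcp_rot: [3.141, 0.001, 1.541]
force: [-0.7, -4.9, -1.6]
finger_gap: 0.05
finger_force: 2.4
```

servo_tool(rows=[0.15,0,0,0,0,0,5,0.15,0,0,0,0,0,5])

```text
time: 9.35
tcp_pos: [0.5515, -0.1826, 0.0306]
tcp_rot: [3.141, 0.003, 1.54]
force: [-1.3, -9.0, -0.5]
finger_gap: 0.05
finger_force: 4.4
```

```bash
python3 - <<'E'
from h import *
where(); 
for n in ['side']: im,w=check(f2w(-.068,-.095),n)
E
```

```text
9.35 fence [-0.0682 -0.1862] z 0.0306 rpy [3.141e+00 3.000e-03 1.540e+00] F [-1.3 -9.  -0.5] gap 0.05
side caddy fence [-0.0688 -0.0973] yaw 0.009 size [0.089 0.169]
```

Contact with the stop: force is 9 N at the predicted y. Back off and go round to the near side.

```bash
python3 - <<'E'
from h import *
go((-.068,-.22,.03,B),(-.068,-.22,.15,B),(-.150,-.106,.15,A),(-.150,-.106,.03,A))
E
```

```text
(-0.068, -0.22, 0.03) w [ 0.551 -0.216  0.03 ] row [-3.38e+00  3.10e-02  7.40e-02  1.00e-03  3.00e-03 -2.00e-03]
(-0.068, -0.22, 0.15) w [ 0.551 -0.216  0.15 ] row [-3.4180e+00  3.7000e-02 -1.1926e+01  1.0000e-03  3.0000e-03 -2.0000e-03]
(-0.15, -0.106, 0.15) w [ 0.472 -0.1    0.15 ] row [ 7.9620e+00 -8.1910e+00 -1.1966e+01 -2.0000e-03  3.0000e-03 -1.5730e+00]
(-0.15, -0.106, 0.03) w [ 0.472 -0.1    0.03 ] row [ 7.999e+00 -8.198e+00  3.400e-02 -2.000e-03  3.000e-03 -1.573e+00]
```

servo_tool(rows=[-1.5,0,0,0,0,0,5,-3.4,0,0,0,0,0,5,-3.4,0,-4,0,0,0,5,-3.4,0,-8,0,0,0,6,-3.4,0,-12,0,0,0,7,-3.4,0,-12,0,0,-0.1,7,8,-8.2,-12,0,0,-1.573,7,8,-8.2,-12,0,0,-1.573,7,8,-8.2,-12,0,0,-1.573,7,8,-8.2,-12,0,0,-1.573,7,8,-8.2,-12,0,0,-1.573,7,8,-8.2,-12,0,0,-1.573,7,8,-8.2,-12,0,0,-1.573,7,8,-8.2,-12,0,0,-1.573,7,8,-8.2,-12,0,0,-1.573,7,8,-8.2,-12,0,0,-1.573,7,8,-8.2,-12,0,0,-1.573,7,8,-8.2,-12,0,0,-1.573,7])

```text
time: 11.2
tcp_pos: [0.4722, -0.0981, 0.1504]
tcp_rot: [3.141, 0.0, 3.111]
force: [0.5, -0.5, -1.1]
finger_gap: 0.0703
finger_force: 0.0
```

```bash
python3 - <<'E'
from h import *
where(); 
for n in ['scene','side']: im,w=check(f2w(-.068,-.095),n)
go((-.15,-.106,.03,A),(-.108,-.106,.03,A))
E
```

```text
11.2 fence [-0.1499 -0.1039] z 0.1504 rpy [3.141 0.    3.111] F [ 0.5 -0.5 -1.1] gap 0.0703
scene caddy fence [-0.0892 -0.0893] yaw 0.004 size [0.133 0.172]
side caddy fence [-0.0691 -0.094 ] yaw 0.004 size [0.089 0.162]
(-0.15, -0.106, 0.03) w [ 0.472 -0.1    0.03 ] row [ 8.0000e-03 -2.2700e-01  1.2032e+01  0.0000e+00 -0.0000e+00 -1.0000e-03]
(-0.108, -0.106, 0.03) w [ 0.514 -0.101  0.03 ] row [-4.1920e+00 -2.2200e-01  1.2032e+01  0.0000e+00 -0.0000e+00 -1.0000e-03]
```

servo_tool(rows=[0,-0.2,5,0,0,0,7,0,-0.2,9.5,0,0,0,7,0,-0.2,12,0,0,0,7,0,-0.2,12,0,0,0,7,-0.5,-0.2,12,0,0,0,7,-1,-0.2,12,0,0,0,7,-1.5,-0.2,12,0,0,0,7,-2,-0.2,12,0,0,0,7,-2.5,-0.2,12,0,0,0,7,-3,-0.2,12,0,0,0,7,-3.4,-0.2,12,0,0,0,7,-3.8,-0.2,12,0,0,0,7,-4.2,-0.2,12,0,0,0,7,-4.2,-0.2,12,0,0,0,7])

```text
time: 12.7
tcp_pos: [0.515, -0.1011, 0.0302]
tcp_rot: [-3.141, 0.001, 3.115]
force: [-0.3, 0.7, 0.3]
finger_gap: 0.07
finger_force: 0.4
```

servo_tool(rows=[-0.2,0,0,0,0,0,7,-0.4,0,0,0,0,0,7,-0.5,0,0,0,0,0,7,-0.5,0,0,0,0,0,7])

```text
time: 13.1
tcp_pos: [0.5185, -0.1011, 0.0302]
tcp_rot: [3.141, -0.001, 3.114]
force: [-4.8, -1.1, 2.3]
finger_gap: 0.0695
finger_force: 2.6
```

servo_tool(rows=[-0.15,0,0,0,0,0,7,-0.15,0,0,0,0,0,7])

```text
time: 13.3
tcp_pos: [0.5185, -0.1011, 0.0301]
tcp_rot: [3.141, -0.004, 3.114]
force: [-9.8, 0.1, 6.9]
finger_gap: 0.0701
finger_force: 4.8
```

servo_tool(rows=[-0.15,0,0,0,0,0,7,-0.15,0,0,0,0,0,7])

```text
time: 13.5
tcp_pos: [0.5185, -0.101, 0.0299]
tcp_rot: [3.141, -0.007, 3.114]
force: [-13.8, 0.6, 10.0]
finger_gap: 0.0701
finger_force: 6.8
```

Firm contact with the rail (14 N, no further travel). Back off, raise and check.

servo_tool(rows=[1,0,0,0,0,0,7,3,0,0,0,0,0,7,4.3,0,0,0,0,0,7,4.3,0,-5,0,0,0,7,4.3,0,-10,0,0,0,7,4.3,0,-15,0,0,0,7,4.3,0,-20,0,0,0,7,4.3,-5,-20,0,0,0,7,4.3,-10,-20,0,0,0,7,4.3,-15,-20,0,0,0,7,4.3,-15,-20,0,0,0,7,4.3,-15,-20,0,0,0,7])

```text
time: 14.7
tcp_pos: [0.4754, -0.2513, 0.2303]
tcp_rot: [-3.141, 0.001, 3.112]
force: [0.0, 0.6, -1.3]
finger_gap: 0.0701
finger_force: 0.0
```

```bash
python3 - <<'E'
from h import *
where(); 
for n in ['scene','side']:
    im,w=check(f2w(-.047,-.095),n); 
    P=[im[110:270,210:490],im[130:330,210:420]][n=='side']
    cv2.imwrite(f'pics/f{n}.png',cv2.resize(P,None,fx=2.8,fy=2.8,interpolation=2))
    w0=np.load(f'pics/{n}0.npy')
    print('empty',w2f(caddy(w,im,[.507,.184])[0])-w2f(caddy(w0,im,[.507,.184])[0]))
    for c in ([.46,.012],[.738,.16],[.717,-.146]):
        f=lambda v:np.median(v[(v[...,2]>.035)&(np.hypot(v[...,0]-c[0],v[...,1]-c[1])<.075)&(v[...,2]<.1)],0)[:2]
        print(np.round(f(w)-f(w0),4))
E
```

```text
14.7 fence [-0.1424 -0.257 ] z 0.2303 rpy [-3.141e+00  1.000e-03  3.112e+00] F [ 0.   0.6 -1.3] gap 0.0701
scene caddy fence [-0.0471 -0.0958] yaw -0.001 size [0.091 0.159]
empty [ 0.00042673 -0.00024025]
[0.0004 0.0005]
[ 0.    -0.001]
[ 0.0004 -0.0006]
side caddy fence [-0.048 -0.094] yaw 0.004 size [0.09  0.162]
empty [6.88385831e-05 1.32737049e-05]
[ 0.0001 -0.0008]
[0.0002 0.    ]
[0.     0.0023]
```

View pics/fscene.png

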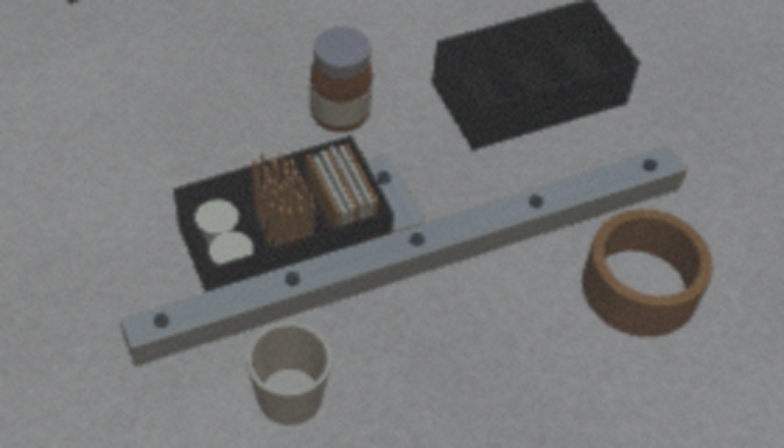

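View pics/fside.png

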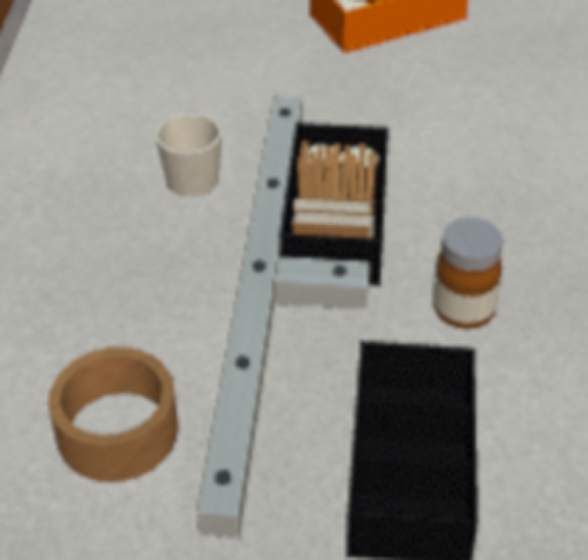

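The filled caddy sits flush in the corner between rail and stop: scene crop (285,210), side crop (335,200). The bystanders have not moved and the arm is clear, so I am handing in.

```bash
python3 -c "
from station import order
print(order.hand_in())"
```

```text
the job is handed in; nothing more can be done
None
```

I pushed the filled caddy flush against the rail and up to the centre stop, square to within about 0.005 rad by the cameras. The bystanders stayed within about 2 mm of their starts, and I handed the job in at about 15 s; no verdict came back.

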